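Show the leg pylon's clamp end to the inspection camera

TASK

The light box's lid is standing up in the inspection camera's view: first press it down until it clicks fully shut. Then take the tube with the clamp collar out of the wooden rack, leaving the plain tube lying there, and hold it in the air on the camera's sight line with the middle of the collar's end face 12 cm in front of the lens and squarely facing it (so the tube slopes up towards the camera as the sight line does). Finish holding it there, still, in the gripper.

Things in the scene. Friction and masses are not known exactly. Their poses are not given: they have to be found in the camera images.
- station: Fixed inspection station: grey light box, 200 (x) x 180 (y) mm, rim 60 mm above the table, with a camera on a post behind it. Origin: on the table under the centre of the light box. +x points from the box to the post (20 mm thick, 298 mm tall, at x = +155 mm); y sideways, z up.
- camera: Inspection camera, black housing 60 x 56 x 46 mm on the post, lens barrel 38 mm across. Fixed to the station. Origin: centre of the lens front, 100 mm towards the post from the light box's centre and 260 mm above the table. Its own -x is the sight line, out of the lens towards the robot's side, 25 degrees below level, over the light box; the housing reaches 75 mm back along +x; y is level.
- lid (a joint): Lid angle, rad: 0 = fully shut and level, grows as it opens (starts 0.55 to 0.9). Hinge line along y at station x = +100 mm, 60 mm above the table; free edge on the robot's side. Stiff hinge: it stays where left, about 1 N at the free edge moves it. A spring catch resists with up to 9 N at the edge from 0.07 rad; passed at about 0.03 rad, it snaps the lid to 0 and holds it.
- lid_edge (a point): Middle of the lid's free edge, on its upper face. The lid is an aluminium plate with a white panel, 200 mm from hinge line to free edge, 180 mm wide, 10 mm thick; shut, its upper face lies 70 mm above the table and the edge at station x = -100 mm.
- rack: Fixed wooden rack, base 120 (x) x 200 (y) x 15 mm, with two places for tubes at y = +55 and -55 mm, each of two 12 mm thick V supports at x = -42 and +42 mm. Tubes lie level along the rack's x, their axis 65 mm above the table; between the supports 72 mm of tube is free with 35 mm of air below. Origin: centre of the underside.
- pylon: Tube to show: aluminium leg pylon, 170 mm long over all, 30 mm thick, with a fatter steel clamp collar (42 mm across, 30 mm long, small screw heads around it) on one end. About 0.25 kg, balance point 10 mm from the origin towards the collar. Loose in either place of the rack, collar towards rack +x. Origin: on its axis at mid-length; +x runs along the axis to the collar end.
- pylon_face (a point): Centre of the end face of the pylon's collar: on the axis, 85 mm from the pylon's origin along its +x.
- spare: Plain aluminium tube, 170 mm long and 30 mm in diameter, no collar, in the rack's other place: leave it there. Origin at its middle, on the axis; x along the axis.
There are look-alikes about, which are no part of the job. What is shaped like the pylon but pink or purple is not meant.

How it is judged:
On the way, in this order (a step that is already met when the one before it is completed fails the run):
1. the light box's lid is pressed shut past its catch, while the pylon still lies in the rack (value of joint lid below 0.015 rad and height (world z) of pylon below 0.085 m), for 0.3 s.
2. the pylon is lifted out of the rack (height (world z) of pylon above 0.1 m and contact force between pylon and the fingers above 1 N), for 0.2 s.
At the end, for the whole second after the job is handed in: Lid shut within 0.015 rad; pylon still and carried by the gripper alone, collar towards the lens, its face centre 100 to 140 mm in front of the lens and within 15 mm of the sight line sideways and vertically, its axis within 0.17 rad of it; plain tube within 30 mm of its start (value of joint lid below 0.015 rad and contact force between pylon and the fingers above 1 N and contact force between pylon and station below 0.2 N and contact force between pylon and rack below 0.2 N and height (world z) of pylon above 0.12 m and x of pylon_face in the frame of camera between -0.14 and -0.1 m and y of pylon_face in the frame of camera between -0.015 and 0.015 m and z of pylon_face in the frame of camera between -0.015 and 0.015 m and x of pylon in the frame of camera below -0.16 m and angle between the x axis of pylon and the x axis of camera, either way round below 0.17 rad and linear speed of pylon below 0.03 m/s and angular speed of pylon below 0.2 rad/s and distance of spare from where it was at the start of the episode below 0.03 m); the arm keeps its last pose, push and grip.
It fails at once if the plain tube is moved more than 30 mm (distance of spare from where it was at the start of the episode above 0.03 m).
It also fails if it takes over 51 s, if anything falls off the work surface, if the arm or the gripper's body presses on something with over 40 N, if the wrist force passes 120 N, or if a joint passes its speed limit or range.

ROBOT

A 7-joint arm with a two-finger parallel gripper is mounted at the origin on the work surface. World frame = base frame: x ahead of the robot, y to its left, z up, the work surface at z = 0. Lengths are in m, angles in rad, forces in N, time in s.
With the tool pointing down it reaches from about 0.35 to 0.775 m from the base axis. Payload 3.1 kg.
Tool frame: the origin (TCP) lies between the finger pads; the fingertips stand 11 mm ahead of it and the grasp point (between the pads) lies 8 mm behind it; z points along the fingers, y is the line along which they close (so a half turn about z gives the same grasp; the last joint's range is limited). The gripper opens to 85 mm and grips with 20 to 120 N. Pads are 22 mm wide; open, the fingers measure 114 mm over their backs; the gripper's body (76 mm by 85 mm) begins 54 mm behind the grasp point. The pads swing forward as they close: fully open they stand 13 mm farther back than shut.
Start: joints at [1.121, 0.311, 0.014, 1.512, -0.004, 1.319, -0.027], TCP at [0.218, -0.505, 0.242] pointing down, gripper open.
Joint ranges: [-2.7, 2.7], [-0.3, 1.91], [-1.27, 1.3], [0.12, 2.57], [-1.44, 4.58], [0.2, 2.03], [-3.05, 3.05]. Speed limits (rad/s): [2.79, 2.79, 3.14, 3.14, 3.14, 3.14, 3.14].

INTERFACE

Orientations are given as a rotation vector (axis times angle).
In Python, from rig import ctrl gives the robot as it stands.
- The arm moves only by the tool send_rows, never from a script. Its argument "motion" is a list of rows, each an object with "translation": the shift along the tool's x, y, z in units of 100 mm (1.0 is 100 mm), a list of three; "roll": the turn about the tool's z in units of pi rad (1.0 is pi rad). A call has 1 to 8 rows; each row is the pose to reach, as a shift and turn from the pose commanded when the call began, along the tool's axes at that moment, turning the shorter way round; what a row does not reach only later rows make up. A row lasts 1/10 s, in which the tool goes at most 50 mm and 8.59 degrees, less where a joint would pass 70% of its speed; a pose out of reach is approached as far as the arm can. A call with a number of a shift or a turn outside -1 to 1 is refused whole. A call with a gripper value outside its range is refused whole. "hand" is the closure, from 0 (fully open) to 1 (shut), set as the call begins (left out, the last holds). The fingers move at their own pace and stop on an object; the grip force is fixed at half the most. Time passes only in rows, so rows that repeat a pose let the fingers close. It gives the time, the measured TCP pose, the force, the opening and the grip force at its end, in the units of the state.
- ctrl.get_state(): the state, without advancing time (a new reading comes with each control period).
- ctrl.read_camera(name): name is "scene" or "side" or "wrist"; returns a dict with "img" (420x560x3 uint8, red, green, blue), "intrinsics" (3x3 intrinsics, pixels), "extrinsics" (4x4, takes a point from world to camera coordinates). Camera axes: x right, y down, z forward; pixel columns grow to the right and rows downward; lengths in m; the calibration is good to about 2 mm. A picture is of the moment at which its call begins. There is no depth.
- ctrl.hand_in(): hands the job in; it is judged then, once.
The state is a dict: "time_s": time; "q": joint angles; "joint_velocities": joint speeds; "joint_efforts": joint torques, N m; "position": TCP position; "orientation": TCP orientation; "ft_force": force on the tool from outside, world axes, zero at the start; "torque": the same for the moment, N m; "opening": finger opening in m; "grip_force": force on a finger pad.
Only numpy, scipy, OpenCV 4.12 (cv2) and the standard library are available. Lean on these libraries where they do the work, as an engineer would, in place of code of your own. Each camera call takes 0.05 s, during which the arm holds its last target. There are 200 camera calls.

## Working session

There is one attempt and no reset: what is moved stays moved. The work goes in short steps, Python scripts to look and compute and a tool call to move; the robot and the scene stay as the last step left them, time stands still between calls to the robot, and variables do not carry over. Pictures are saved under pics/ and viewed, at most 10 in all, crops included, and the job is handed in when it is done.

Besides the shell and the picture viewer there is one more tool, called after ">>>" as name(argument=value, ...), one argument or row to a line, values as JSON. send_rows: Moves the arm, as the interface text tells. Its arguments: {"type":"object","properties":{"motion":{"type":"array","items":{"type":"object","properties":{"translation":{"type":"array","items":{"type":"number"}},"roll":{"type":"number"}}}},"hand":{"type":"number"}},"required":["motion"]}

```bash
mkdir -p pics; cat > h.py <<'E'
import numpy as np, cv2
from scipy.spatial.transform import Rotation as R
from rig import ctrl
def grab(n):
    d=ctrl.read_camera(n); return d["img"],np.array(d["intrinsics"]),np.array(d["extrinsics"])
def ray(K,E,u,v):
    d=E[:3,:3].T@np.linalg.inv(K)@np.array([u,v,1.]); c=-E[:3,:3].T@E[:3,3]; return c,d/np.linalg.norm(d)
def onz(K,E,u,v,z):
    c,d=ray(K,E,u,v); return c+d*(z-c[2])/d[2]
def proj(K,E,p):
    q=E[:3,:3]@np.array(p)+E[:3,3]; q=K@q; return q[:2]/q[2]
def tri(rs):
    A=np.zeros((3,3));b=np.zeros(3)
    for c,d in rs:
        P=np.eye(3)-np.outer(d,d);A+=P;b+=P@c
    return np.linalg.solve(A,b)
E
python3 - <<'E'
from h import *
s=ctrl.get_state();print(s)
o={}
for n in("scene","side"):
    i,K,E=grab(n);np.savez(f"{n}.npz",i=i,K=K,E=E);print(n,-E[:3,:3].T@E[:3,3],E[2,:3],K[0,0])
    cv2.imwrite(f"pics/{n}.png",cv2.resize(i[:,:,::-1],(784,588)))
E
```

```text
{'time_s': 0.0, 'q': array([ 1.12131033,  0.31173984,  0.01398539,  1.51306269, -0.00439742,
        1.31919598, -0.02719307]), 'joint_velocities': array([-0.00099463, -0.00297035,  0.0021666 ,  0.00011387, -0.0008834 ,
        0.00164198,  0.00122437]), 'joint_efforts': array([-1.01793692e-04, -3.79911482e+01,  1.45799615e-01, -2.30587721e+01,
        1.20835201e-02,  1.36741714e-02, -1.04144669e-05]), 'position': array([ 0.21785211, -0.50424683,  0.24121098]), 'orientation': array([-3.07423146e+00, -6.35792486e-01,  9.04452529e-04]), 'ft_force': array([ 0.43279602, -0.49783742, -0.28562146]), 'torque': array([-0.01805288, -0.03691989, -0.01293561]), 'grip_force': 0.0, 'opening': 0.08549013551459463}
scene [0.95352049 0.41837356 0.92674816] [-0.50433462 -0.30827167 -0.8066072 ] 446.92605572377437
side [0.33792907 0.78826402 0.91241672] [ 0.10783712 -0.67115846 -0.73342858] 392.8340054932542
```

View pics/scene.png

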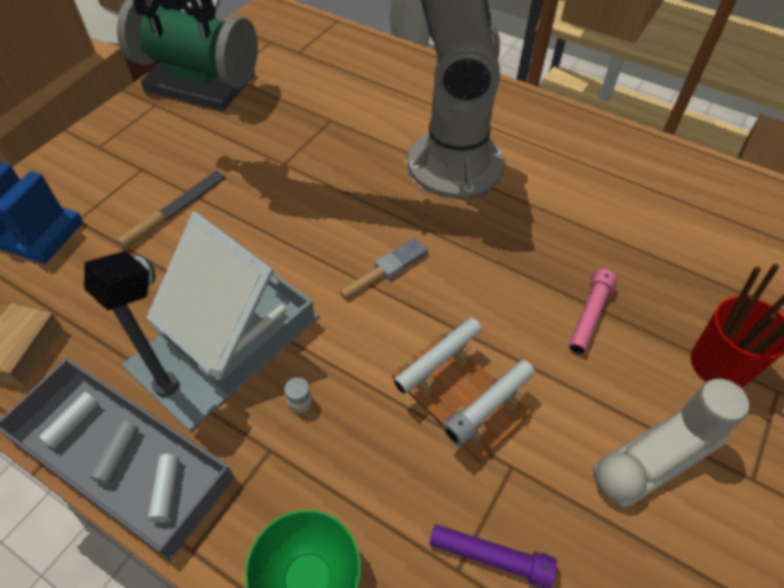

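View pics/side.png

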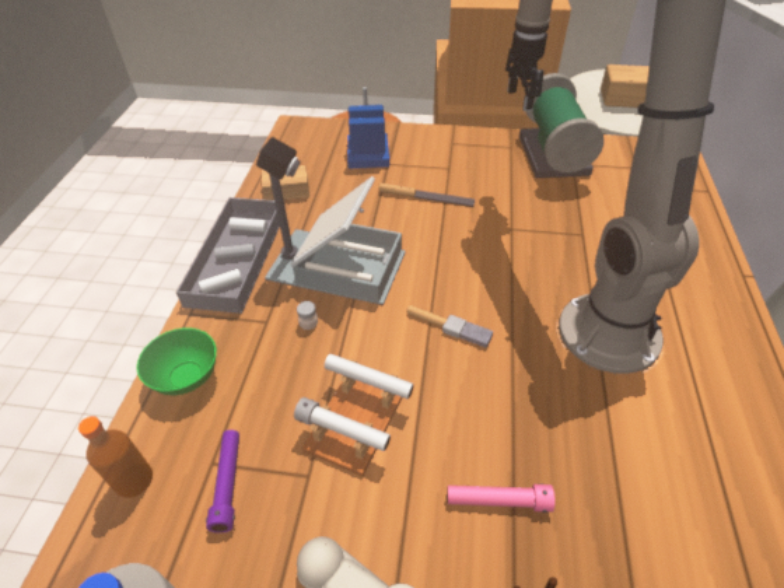

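The pylon with the clamp collar lies in the near rack place: collar at (460,428) in the enlarged scene view, (305,411) in the side view. The spare lies parallel at (438,355). The pink (595,310) and purple (495,557) ones are look-alikes. The lid is up. Next come crops of the station and rack.

```bash
python3 - <<'E'
import numpy as np,cv2
a=np.load("scene.npz")["i"];b=np.load("side.npz")["i"]
cv2.imwrite("pics/c1.png",np.hstack([cv2.resize(a[140:310,50:240],None,fx=2.1,fy=2.1,interpolation=2)[:,:,::-1],cv2.resize(b[90:260,170:360],None,fx=2.1,fy=2.1,interpolation=2)[:,:,::-1]]))
cv2.imwrite("pics/c2.png",np.hstack([cv2.resize(a[215:335,270:390],None,fx=3.3,fy=3.3,interpolation=2)[:,:,::-1],cv2.resize(b[240:360,195:315],None,fx=3.3,fy=3.3,interpolation=2)[:,:,::-1]]))
E
```

```text
(no output)
```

View pics/c1.png

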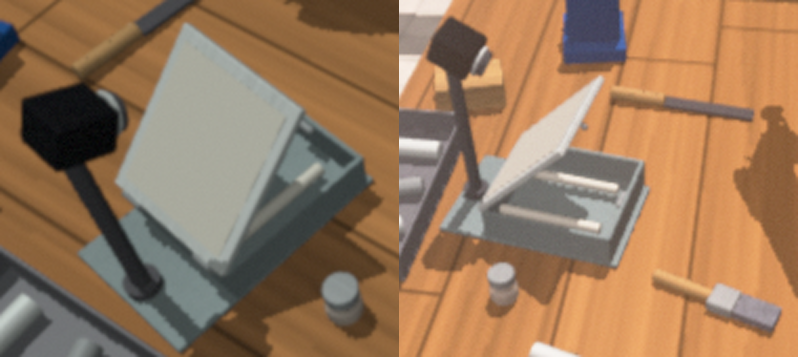

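View pics/c2.png

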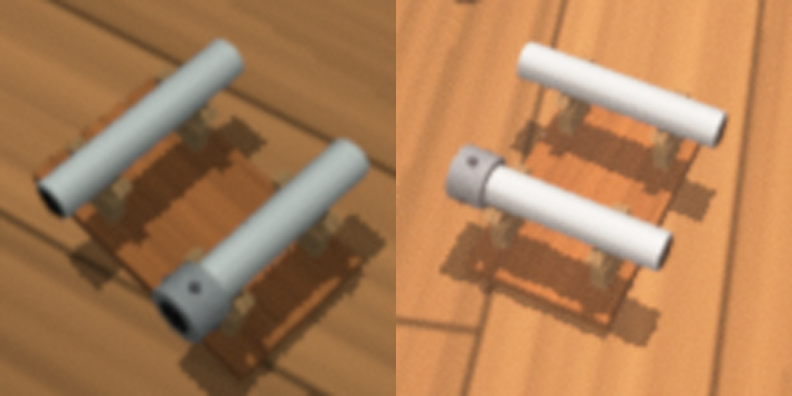

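Crop c1: lid free-edge corners at (187,25) and (303,110) in scene, (601,77) and (565,150) in side. Crop c2 confirms the pylon: white tube with a grey collar and screw heads, at (190,305) in scene and (472,175) in side. The other tube, at (140,130), has no collar and is the spare.

```bash
python3 - <<'E'
from h import *
S=np.load("scene.npz");D=np.load("side.npz")
s1=lambda x,y:ray(S["K"],S["E"],x/2.1+50,y/2.1+140)
d1=lambda x,y:ray(D["K"],D["E"],(x-399)/2.1+170,y/2.1+90)
P={"A(free,-y)":((187,25),(601,77)),"B(free,+y)":((303,110),(565,150)),"Hfar":((118,180),(508,150)),"Hnear":((218,270),(484,205)),
"lens":((112,110),(483,60)),"postbase":((143,285),(476,190)),"rim":((365,158),(646,160)),"base":((185,350),(443,228)),"base2":((373,180),(648,187))}
for k,(a,b) in P.items():
    r=[s1(*a),d1(*b)];p=tri(r);e=[np.linalg.norm(np.cross(p-c,d)) for c,d in r];print(k,p.round(4),np.round(e[0]*1000,1))
for nm,c,f,t in(("pyl scene",S,(178,313),(353,160)),("spare scene",S,(52,198),(230,55))):
    q=[onz(c["K"],c["E"],x/3.3+270,y/3.3+215,.065) for x,y in(f,t)];d=q[0]-q[1];print(nm,q[0].round(4),q[1].round(4),np.linalg.norm(d),np.arctan2(d[1],d[0]))
for nm,c,f,t in(("pyl side",D,(458,174),(660,250)),("spare side",D,(528,62),(716,130))):
    q=[onz(c["K"],c["E"],(x-396)/3.3+195,y/3.3+240,.065) for x,y in(f,t)];d=q[0]-q[1];print(nm,q[0].round(4),q[1].round(4),np.linalg.norm(d),np.arctan2(d[1],d[0]))
E
```

```text
A(free,-y) [ 0.531  -0.2003  0.2043] 2.0
B(free,+y) [ 0.5528 -0.0306  0.2022] 4.8
Hfar [ 0.6787 -0.1991  0.0715] 15.0
Hnear [ 0.6912 -0.059   0.0597] 3.1
lens [ 0.6811 -0.1329  0.2663] 2.0
postbase [ 0.7339 -0.1429  0.009 ] 2.4
rim [ 0.4818 -0.0268  0.1373] 62.8
base [ 0.7646 -0.0563  0.0035] 3.7
base2 [ 0.4785 -0.0236  0.0921] 62.1
pyl scene [0.5823 0.3059 0.065 ] [0.4249 0.3531 0.065 ] 0.16429066548415802 -0.2911929126850744
spare scene [0.5556 0.198  0.065 ] [0.394  0.2453 0.065 ] 0.16840376639080512 -0.28494333940206823
pyl side [0.5825 0.3066 0.065 ] [0.4232 0.3477 0.065 ] 0.16449437870096661 -0.25267023353794693
spare side [0.5528 0.199  0.065 ] [0.3957 0.2425 0.065 ] 0.163044374209379 -0.27011998843444807
```

```bash
python3 - <<'E'
from h import *
S=np.load("scene.npz");D=np.load("side.npz")
s1=lambda x,y,z:onz(S["K"],S["E"],x/2.1+50,y/2.1+140,z)
d1=lambda x,y,z:onz(D["K"],D["E"],(x-399)/2.1+170,y/2.1+90,z)
for z in(.0,.006):
    a=s1(185,350,z),s1(373,180,z),s1(80,252,z);b=d1(443,228,z),d1(613,265,z),d1(648,187,z)
    for q,i,j in((a,0,1),(a,0,2),(b,0,1),(b,1,2)):
        d=q[i]-q[j];print(z,q[i].round(4),q[j].round(4),np.linalg.norm(d).round(4),np.arctan2(d[1],d[0]).round(4))
print("rim +y robot",s1(365,160,.06),"rim -y robot",d1(646,160,.06))
# lens: ring ellipse centre by dark/bright pick in both at full res
for c,n,(x,y,w,h) in((S,"s",(50,165,70,60)),(D,"d",(180,90,45,40))):
    cv2.imwrite(f"pics/l{n}.png",cv2.resize(c["i"][y:y+h,x:x+w],(w*8,h*8) if n=="s" else (w*8,h*8),interpolation=cv2.INTER_CUBIC)[:,:,::-1])
a=cv2.imread("pics/ls.png");b=cv2.imread("pics/ld.png");a=a[:320,:400];cv2.imwrite("pics/l.png",np.hstack([a,b]))
E
```

```text
0.0 [ 0.766  -0.0545  0.    ] [ 0.4852 -0.0132  0.    ] 0.2839 -0.1458
0.0 [ 0.766  -0.0545  0.    ] [ 0.7402 -0.2351  0.    ] 0.1825 1.4286
0.0 [ 0.7654 -0.0639  0.    ] [ 0.4902 -0.0214  0.    ] 0.2785 -0.1532
0.0 [ 0.4902 -0.0214  0.    ] [ 0.46   -0.1979  0.    ] 0.179 1.4016
0.006 [ 0.7672 -0.0514  0.006 ] [ 0.4882 -0.0104  0.006 ] 0.282 -0.1458
0.006 [ 0.7672 -0.0514  0.006 ] [ 0.7415 -0.2309  0.006 ] 0.1813 1.4286
0.006 [ 0.7625 -0.0583  0.006 ] [ 0.4892 -0.0161  0.006 ] 0.2766 -0.1532
0.006 [ 0.4892 -0.0161  0.006 ] [ 0.4592 -0.1914  0.006 ] 0.1779 1.4016
rim +y robot [ 0.49812597 -0.0088497   0.06      ] rim -y robot [ 0.4629893  -0.19477701  0.06      ]
```

View pics/l.png

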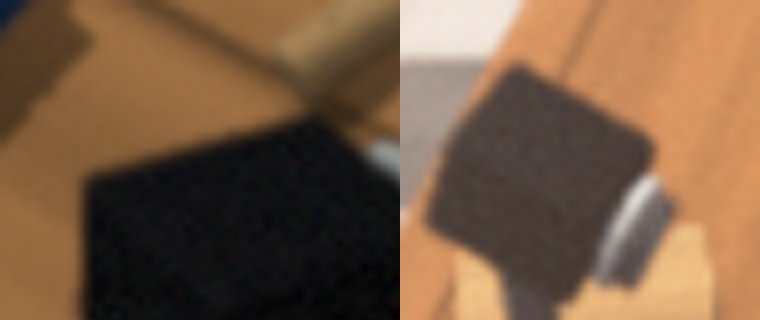

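Station estimate: centre about (0.580, -0.119), yaw about -0.15, lens about (0.679, -0.134, 0.26). Post base, lens and rim agree to within a few mm. Lid edge is at about (0.542, -0.115, 0.203), which gives a lid angle near 0.74 rad. Pylon mid is about (0.503, 0.328), yaw about -0.275. I'm moving now.

>>> send_rows(
  hand=1,
  motion=[
    {"translation": [0.4, -0.2, -0.1], "roll": 0.05},
    {"translation": [0.92, -0.45, -0.2], "roll": 0.106},
    {"translation": [0.92, -0.45, -0.2], "roll": 0.106},
    {"translation": [0.92, -0.45, -0.2], "roll": 0.106},
  ],
)

```text
time_s: 0.5
position: [0.2876, -0.4246, 0.2625]
orientation: [-3.138, -0.128, -0.002]
ft_force: [-0.7, -1.0, -0.0]
opening: 0.0281
grip_force: 0.0
```

>>> send_rows(
  motion=[
    {"translation": [0.33, -0.33, 0], "roll": 0},
    {"translation": [0.66, -0.66, 0], "roll": 0},
    {"translation": [0.97, -0.97, 0], "roll": 0},
    {"translation": [0.97, -0.97, 0], "roll": 0},
  ],
)

```text
time_s: 0.9
position: [0.3784, -0.3177, 0.2618]
orientation: [-3.135, -0.136, -0.004]
ft_force: [0.3, 0.3, -0.7]
opening: 0.0
grip_force: 0.0
```

>>> send_rows(
  motion=[
    {"translation": [0.33, -0.33, 0], "roll": 0},
    {"translation": [0.66, -0.66, 0], "roll": 0},
    {"translation": [0.95, -0.95, 0], "roll": 0},
    {"translation": [0.95, -0.95, 0], "roll": 0},
  ],
)

```text
time_s: 1.3
position: [0.4652, -0.2161, 0.2616]
orientation: [-3.135, -0.134, -0.003]
ft_force: [-0.2, 0.9, 0.5]
opening: 0.0
grip_force: 0.0
```

>>> send_rows(
  motion=[
    {"translation": [0.33, -0.33, 0], "roll": 0.035},
    {"translation": [0.66, -0.66, 0], "roll": 0.07},
    {"translation": [0.92, -0.88, 0], "roll": 0.07},
    {"translation": [0.92, -0.88, 0], "roll": 0.07},
    {"translation": [0.92, -0.88, 0], "roll": 0.07},
  ],
)

```text
time_s: 1.8
position: [0.5466, -0.1286, 0.2612]
orientation: [3.132, -0.228, -0.003]
ft_force: [0.7, -1.1, -0.5]
opening: 0.0001
grip_force: 0.0
```

>>> send_rows(
  motion=[
    {"translation": [0.08, -0.1, 0.3], "roll": 0},
    {"translation": [0.08, -0.1, 0.6], "roll": 0},
    {"translation": [0.02, -0.1, 0.75], "roll": 0},
    {"translation": [-0.06, -0.1, 0.85], "roll": 0},
    {"translation": [-0.12, -0.1, 0.95], "roll": 0},
    {"translation": [-0.14, -0.1, 1.0], "roll": 0},
    {"translation": [-0.14, -0.1, 1.0], "roll": 0},
  ],
)

```text
time_s: 2.5
position: [0.5331, -0.1174, 0.1616]
orientation: [3.131, -0.233, -0.003]
ft_force: [-0.2, -0.1, -0.8]
opening: -0.0002
grip_force: 0.0
```

>>> send_rows(
  motion=[
    {"translation": [-0.07, 0, 0.12], "roll": 0},
    {"translation": [-0.13, 0, 0.25], "roll": 0},
    {"translation": [-0.19, 0, 0.38], "roll": 0},
    {"translation": [-0.23, 0, 0.5], "roll": 0},
    {"translation": [-0.25, 0, 0.6], "roll": 0},
    {"translation": [-0.27, 0, 0.68], "roll": 0},
    {"translation": [-0.27, 0, 0.68], "roll": 0},
  ],
)

```text
time_s: 3.2
position: [0.5078, -0.1114, 0.094]
orientation: [3.133, -0.229, -0.001]
ft_force: [0.7, 0.0, 0.3]
opening: 0.0001
grip_force: 0.0
```

>>> send_rows(
  motion=[
    {"translation": [0, 0, 0.06], "roll": 0},
    {"translation": [0, 0, 0.1], "roll": 0},
    {"translation": [0, 0, 0.13], "roll": 0},
    {"translation": [0, 0, 0.16], "roll": 0},
    {"translation": [0, 0, 0.16], "roll": 0},
  ],
)

```text
time_s: 3.7
position: [0.5077, -0.111, 0.0807]
orientation: [3.132, -0.228, -0.001]
ft_force: [-6.6, 0.4, 16.1]
opening: -0.0002
grip_force: 8.5
```

```bash
python3 - <<'E'
from h import *
i,K,E=grab("side");print(ctrl.get_state()["ft_force"])
cv2.imwrite("pics/s2.png",cv2.resize(i[60:260,160:400],(720,600))[:,:,::-1])
E
```

```text
[-6.50879988  0.10223707 16.87359825]
```

View pics/s2.png

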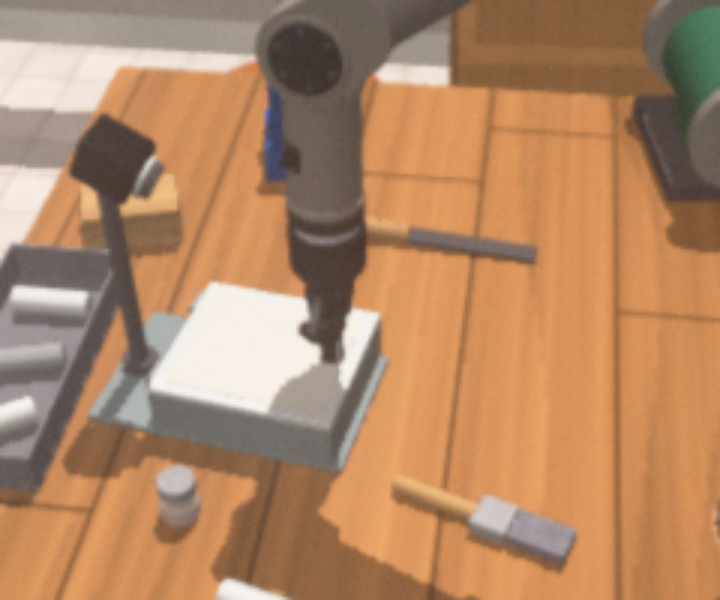

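The side view shows the lid flat on the box, with its corners near (205,285), (381,315), (330,425) and (152,390). The tip height of 0.0697 matches shut. I'll press slightly more to be sure, then retract and fix the station pose from the flat lid.

>>> send_rows(
  motion=[
    {"translation": [0, 0, 0.02], "roll": 0},
    {"translation": [0, 0, 0.02], "roll": 0},
    {"translation": [0, 0, -0.1], "roll": 0},
    {"translation": [0, 0, -0.4], "roll": 0},
    {"translation": [-0.1, -0.3, -0.8], "roll": 0},
    {"translation": [-0.3, -0.8, -1.0], "roll": 0.02},
    {"translation": [-0.3, -1.0, -1.0], "roll": 0.04},
    {"translation": [-0.3, -1.0, -1.0], "roll": 0.04},
  ],
)

```text
time_s: 4.55
position: [0.4935, -0.001, 0.1798]
orientation: [-3.111, 0.41, -0.005]
ft_force: [-0.2, 0.3, 0.2]
opening: 0.0003
grip_force: 0.0
```

>>> send_rows(
  hand=0,
  motion=[
    {"translation": [0, -0.5, -0.3], "roll": 0},
    {"translation": [0, -1.0, -0.6], "roll": 0},
    {"translation": [0, -1.0, -0.6], "roll": 0},
  ],
)

```text
time_s: 4.85
position: [0.5212, 0.0946, 0.2408]
orientation: [-3.109, 0.413, -0.007]
ft_force: [0.4, 0.4, 0.3]
opening: 0.0434
grip_force: 0.0
```

```bash
cat > m.py <<'E'
from h import *
def white(n,roi,thr,z):
    i,K,E=grab(n);np.savez(n+"2.npz",i=i,K=K,E=E)
    x,y,w,h=roi;c=i[y:y+h,x:x+w].astype(int)
    m=((c.min(2)>thr)&(c.max(2)-c.min(2)<45)).astype(np.uint8)
    cs,_=cv2.findContours(m,cv2.RETR_EXTERNAL,cv2.CHAIN_APPROX_NONE);k=max(cs,key=cv2.contourArea)
    q=cv2.approxPolyDP(cv2.convexHull(k),6,True)[:,0]
    P=np.array([onz(K,E,u+x,v+y,z) for u,v in q]);print(n,cv2.contourArea(k),len(q))
    for p,u in zip(P,q):print(u+[x,y],p.round(4))
    print("mid",P.mean(0).round(4));d=np.diff(np.vstack([P,P[:1]]),axis=0);print(np.linalg.norm(d,axis=1).round(3),np.arctan2(d[:,1],d[:,0]).round(3))
E
python3 - <<'E'
from m import *
white("side",(205,145,90,65),150,.07);white("scene",(80,150,150,140),110,.07)
s=ctrl.get_state();print(s["position"],s["orientation"],s["opening"])
E
```

```text
side 1751.5 5
[210 165] [ 0.7157 -0.1571  0.07  ]
[234 154] [ 0.6496 -0.2229  0.07  ]
[285 168] [ 0.4688 -0.1733  0.07  ]
[269 202] [ 0.4959 -0.0146  0.07  ]
[205 201] [0.6875 0.006  0.07  ]
mid [ 0.6035 -0.1124  0.07  ]
[0.093 0.187 0.161 0.193 0.166] [-2.359  2.874  1.402  0.107 -1.399]
scene 6331.5 6
[172 175] [ 0.4699 -0.1885  0.07  ]
[221 214] [ 0.5018 -0.0132  0.07  ]
[155 288] [ 0.7299 -0.0174  0.07  ]
[140 289] [ 0.7484 -0.0424  0.07  ]
[109 248] [ 0.7097 -0.169   0.07  ]
[107 223] [ 0.6629 -0.2213  0.07  ]
mid [ 0.6371 -0.1086  0.07  ]
[0.178 0.228 0.031 0.132 0.07  0.196] [ 1.391 -0.018 -0.937 -1.867 -2.301  2.973]
[0.52068053 0.09215316 0.23952079] [-3.11122232  0.41465476 -0.00472743] 0.05789938916855179
```

>>> send_rows(
  motion=[
    {"translation": [-0.15, -0.5, 0], "roll": 0},
    {"translation": [-0.3, -1.0, 0], "roll": 0},
    {"translation": [-0.3, -1.0, 0], "roll": 0},
  ],
)

```text
time_s: 5.25
position: [0.5147, 0.1997, 0.2369]
orientation: [-3.111, 0.408, 0.006]
ft_force: [-0.6, 0.0, -0.0]
opening: 0.0853
grip_force: 0.0
```

>>> send_rows(
  motion=[
    {"translation": [-0.15, -0.5, 0.1], "roll": 0},
    {"translation": [-0.35, -1.0, 0.3], "roll": 0},
    {"translation": [-0.35, -1.0, 0.4], "roll": 0},
    {"translation": [-0.35, -1.0, 0.4], "roll": 0},
    {"translation": [-0.35, -1.0, 0.4], "roll": 0},
  ],
)

```text
time_s: 5.75
position: [0.5111, 0.2955, 0.1971]
orientation: [3.108, -0.428, -0.001]
ft_force: [0.3, -1.1, 0.3]
opening: 0.0852
grip_force: 0.0
```

```bash
python3 - <<'E'
from h import *
i,K,E=grab("wrist");np.savez("wrist.npz",i=i,K=K,E=E)
s=ctrl.get_state();print(s["position"],s["orientation"],s["opening"])
print(-E[:3,:3].T@E[:3,3],E[2,:3])
cv2.imwrite("pics/w1.png",i[:,:,::-1])
E
```

```text
[0.51182322 0.29529671 0.19799645] [ 3.10908751e+00 -4.30118248e-01  1.36083212e-03] 0.08541537363986575
[0.5754344  0.27875889 0.3283686 ] [-0.25602874  0.06745377 -0.96431285]
```

View pics/w1.png

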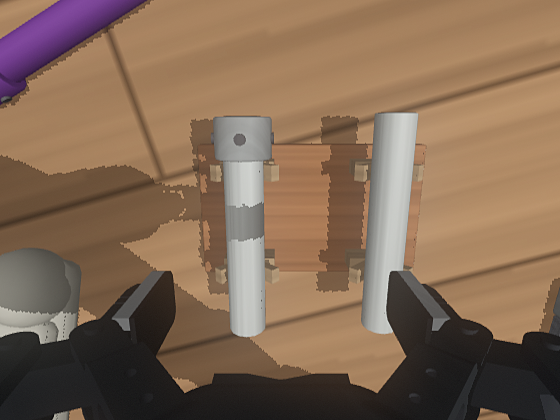

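Wrist view: collared pylon from (242,118) to (248,333), spare from (397,113) to (382,330). I'm working out the pylon pose at axis height.

```bash
python3 - <<'E'
from h import *
W=np.load("wrist.npz");K,E=W["K"],W["E"]
a=onz(K,E,242,117,.075);b=onz(K,E,248,334,.065);d=a-b
print(a,b,np.linalg.norm(d[:2]),np.arctan2(d[1],d[0]))
# tube centreline from edges
for v in(170,300):
    row=W["i"][v,200:290].astype(int);m=np.where((row.min(1)>95)&(np.ptp(row,axis=1)<30))[0]+200;print(v,m.min(),m.max(),onz(K,E,(m.min()+m.max())/2,v,.065))
m=(a+b)/2;u=d/np.linalg.norm(d);t=m+.01*u;t[2]=.057
s=ctrl.get_state();Rm=R.from_rotvec(s["orientation"]).as_matrix()
print("target",t,"tool shift",(Rm.T@(t-s["position"])*10).round(3),"tool yaw",np.arctan2(Rm[1,0],Rm[0,0]))
E
```

```text
[0.58319265 0.30289961 0.075     ] [0.41354105 0.35151467 0.065     ] 0.17647971586152372 -0.2790797255712165
170 223 263 [0.54715586 0.3144024  0.065     ]
300 229 264 [0.44431738 0.34336091 0.065     ]
target [0.50796455 0.32445684 0.057     ] tool shift [-0.118 -0.274  1.409] tool yaw -0.2749377097035303
```

>>> send_rows(
  motion=[
    {"translation": [-0.1, -0.28, 0], "roll": 0},
    {"translation": [-0.1, -0.28, 0.3], "roll": 0},
    {"translation": [-0.1, -0.28, 0.65], "roll": 0},
    {"translation": [-0.1, -0.28, 1.0], "roll": 0},
  ],
)

```text
time_s: 6.2
position: [0.5107, 0.3261, 0.0988]
orientation: [-3.112, 0.43, -0.006]
ft_force: [0.5, 0.4, -0.1]
opening: 0.0854
grip_force: 0.0
```

>>> send_rows(
  motion=[
    {"translation": [0, 0, 0.2], "roll": 0},
    {"translation": [0, 0, 0.4], "roll": 0},
    {"translation": [0, 0, 0.4], "roll": 0},
    {"translation": [0, 0, 0.4], "roll": 0},
  ],
)

```text
time_s: 6.6
position: [0.5097, 0.3268, 0.0592]
orientation: [3.112, -0.429, 0.002]
ft_force: [0.1, 0.6, 1.5]
opening: 0.0856
grip_force: 0.0
```

>>> send_rows(
  hand=1,
  motion=[
    {"translation": [0, 0, 0], "roll": 0},
    {"translation": [0, 0, 0], "roll": 0},
    {"translation": [0, 0, 0], "roll": 0},
    {"translation": [0, 0, 0], "roll": 0},
    {"translation": [0, 0, 0], "roll": 0},
    {"translation": [0, 0, 0], "roll": 0},
    {"translation": [0, 0, 0], "roll": 0},
  ],
)

```text
time_s: 7.3
position: [0.5078, 0.3248, 0.0593]
orientation: [3.106, -0.425, -0.001]
ft_force: [-3.0, -6.6, 8.8]
opening: 0.0282
grip_force: 58.5
```

Gripped: opening 28 mm, 58 N. The tool cannot tilt, so I'll tilt the tube about the closing line by pressing the collar's underside down on the shut lid's edge. First I lift and carry it there.

>>> send_rows(
  motion=[
    {"translation": [0, 0, -0.2], "roll": 0},
    {"translation": [0, 0, -0.5], "roll": 0},
    {"translation": [0, 0, -0.8], "roll": 0},
    {"translation": [0, 0, -1.0], "roll": 0},
    {"translation": [0, 0, -1.0], "roll": 0},
    {"translation": [0, 0, -1.0], "roll": 0},
  ],
)

```text
time_s: 7.9
position: [0.5077, 0.3283, 0.1575]
orientation: [3.112, -0.424, -0.001]
ft_force: [-0.6, 0.0, -2.8]
opening: 0.0282
grip_force: 59.8
```

>>> send_rows(
  motion=[
    {"translation": [0, 0.3, -0.1], "roll": 0},
    {"translation": [0.05, 0.6, -0.15], "roll": 0},
    {"translation": [0.08, 1.0, -0.15], "roll": 0},
    {"translation": [0.08, 1.0, -0.15], "roll": 0},
  ],
)

```text
time_s: 8.3
position: [0.4879, 0.221, 0.1702]
orientation: [3.1, -0.436, -0.007]
ft_force: [1.0, 0.2, -3.6]
opening: 0.0286
grip_force: 60.1
```

>>> send_rows(
  motion=[
    {"translation": [0.03, 0.35, 0], "roll": 0},
    {"translation": [0.05, 0.7, 0], "roll": 0},
    {"translation": [0.08, 1.0, 0], "roll": 0},
    {"translation": [0.08, 1.0, 0], "roll": 0},
  ],
)

```text
time_s: 8.7
position: [0.4683, 0.1246, 0.1707]
orientation: [3.104, -0.436, -0.007]
ft_force: [0.5, -0.3, -2.3]
opening: 0.0281
grip_force: 60.4
```

>>> send_rows(
  motion=[
    {"translation": [0.03, 0.35, 0], "roll": -0.01},
    {"translation": [0.05, 0.7, 0], "roll": -0.02},
    {"translation": [0.08, 1.0, 0], "roll": -0.035},
    {"translation": [0.08, 1.0, 0], "roll": -0.035},
    {"translation": [0.08, 1.0, 0], "roll": -0.035},
  ],
)

```text
time_s: 9.2
position: [0.45, 0.0328, 0.1719]
orientation: [-3.131, 0.256, 0.005]
ft_force: [-0.4, 0.8, -3.4]
opening: 0.0284
grip_force: 60.4
```

>>> send_rows(
  motion=[
    {"translation": [-0.02, 0.35, 0], "roll": 0},
    {"translation": [-0.02, 0.8, 0], "roll": 0},
    {"translation": [-0.02, 0.8, 0], "roll": 0},
  ],
)

```text
time_s: 9.5
position: [0.4349, -0.0514, 0.1723]
orientation: [3.126, -0.265, -0.004]
ft_force: [0.3, 0.0, -1.8]
opening: 0.028
grip_force: 60.5
```

>>> send_rows(
  motion=[
    {"translation": [-0.02, 0.3, 0], "roll": 0},
    {"translation": [-0.02, 0.47, 0.2], "roll": 0},
    {"translation": [-0.02, 0.47, 0.4], "roll": 0},
    {"translation": [-0.02, 0.47, 0.5], "roll": 0},
    {"translation": [-0.02, 0.47, 0.5], "roll": 0},
    {"translation": [-0.02, 0.47, 0.5], "roll": 0},
  ],
)

```text
time_s: 10.1
position: [0.4273, -0.0903, 0.1234]
orientation: [-3.131, 0.248, -0.0]
ft_force: [0.9, -0.5, -2.0]
opening: 0.0282
grip_force: 60.5
```

```bash
python3 - <<'E'
from h import *
o=[]
for n,(x,y,w,h) in(("scene",(60,120,200,180)),("side",(190,110,200,180))):
    i,K,E=grab(n);np.savez(n+"3.npz",i=i,K=K,E=E);o.append(cv2.resize(i[y:y+h,x:x+w],(400,360),interpolation=2)[:,:,::-1])
cv2.imwrite("pics/p3.png",np.hstack(o));s=ctrl.get_state();print(s["position"],s["orientation"],s["ft_force"])
E
```

```text
[ 0.42789685 -0.09095112  0.12416962] [ 3.13162071 -0.2497627   0.00327972] [-0.75928224  0.04600387 -2.87916606]
```

View pics/p3.png

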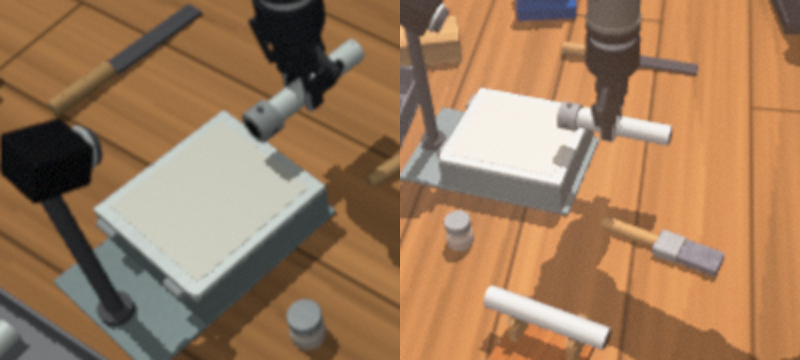

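Scene view: lid shut, with corners near (225,112), (97,212), (325,186) and (193,298). The pylon is level in the gripper, with its collar at (260,122) in scene and (567,116) in side, above the lid edge.

```bash
python3 - <<'E'
from h import *
S=np.load("scene3.npz");D=np.load("side3.npz")
s=lambda x,y:(S["K"],S["E"],x/2+60,y/2+120); d=lambda x,y:(D["K"],D["E"],(x-400)/2+190,y/2+110)
P=[onz(*s(*q),.07) for q in((225,112),(325,186),(193,298),(97,212))]
Q=[onz(*d(*q),.07) for q in((482,89),(597,112),(567,185),(443,160))]
for p in(P,Q):
    p=np.array(p);print(p[:,:2].round(4).tolist(),"mid",p.mean(0).round(4));e=np.diff(np.vstack([p,p[:1]]),axis=0);print(np.linalg.norm(e,axis=1).round(3),np.arctan2(e[:,1],e[:,0]).round(3))
for a,b in(((258,122),(562,116)),((353,49),(669,132))):
    print(tri([ray(*s(*a)),ray(*d(*b))]))
E
```

```text
[[0.4717, -0.1853], [0.4976, -0.012], [0.6939, -0.0446], [0.6672, -0.2123]] mid [ 0.5826 -0.1135  0.07  ]
[0.175 0.199 0.17  0.197] [ 1.423 -0.165 -1.729  3.004]
[[0.6591, -0.219], [0.4588, -0.1845], [0.4823, -0.0143], [0.6803, -0.0427]] mid [ 0.5701 -0.1151  0.07  ]
[0.203 0.172 0.2   0.178] [ 2.971  1.434 -0.143 -1.69 ]
[ 0.50027791 -0.09694397  0.13396192]
[ 0.34042617 -0.07806486  0.13122938]
```

>>> send_rows(
  motion=[
    {"translation": [-0.05, 0, 0.2], "roll": 0},
    {"translation": [-0.05, 0, 0.35], "roll": 0},
    {"translation": [-0.05, 0, 0.4], "roll": 0},
    {"translation": [-0.05, 0, 0.45], "roll": 0},
    {"translation": [-0.05, 0, 0.5], "roll": 0},
    {"translation": [-0.05, 0, 0.53], "roll": 0},
    {"translation": [-0.05, 0, 0.53], "roll": 0},
  ],
)

```text
time_s: 10.9
position: [0.4204, -0.0904, 0.0712]
orientation: [3.131, -0.252, -0.005]
ft_force: [-7.6, 1.7, 6.5]
opening: 0.0287
grip_force: 63.0
```

Pressing with only 6–8 N, so the tube is turning in the pads. Continuing down.

>>> send_rows(
  motion=[
    {"translation": [0, 0, 0.04], "roll": 0},
    {"translation": [0, 0, 0.08], "roll": 0},
    {"translation": [0, 0, 0.12], "roll": 0},
    {"translation": [0, 0, 0.15], "roll": 0},
    {"translation": [0, 0, 0.15], "roll": 0},
  ],
)

```text
time_s: 11.4
position: [0.4206, -0.0904, 0.0561]
orientation: [3.131, -0.252, -0.004]
ft_force: [-7.4, 0.6, 5.0]
opening: 0.0279
grip_force: 66.7
```

```bash
python3 - <<'E'
from h import *
o=[]
for n,(x,y,w,h) in(("scene",(130,90,150,135)),("side",(240,120,150,135))):
    i,K,E=grab(n);np.savez(n+"4.npz",i=i,K=K,E=E);o.append(cv2.resize(i[y:y+h,x:x+w],(400,360),interpolation=2)[:,:,::-1])
cv2.imwrite("pics/p4.png",np.hstack(o));s=ctrl.get_state();print(s["position"],s["orientation"],s["ft_force"])
E
```

```text
[ 0.42062058 -0.09041871  0.05625476] [ 3.13137036 -0.2516134  -0.00416924] [-6.40564371  0.99215591  4.71223393]
```

View pics/p4.png

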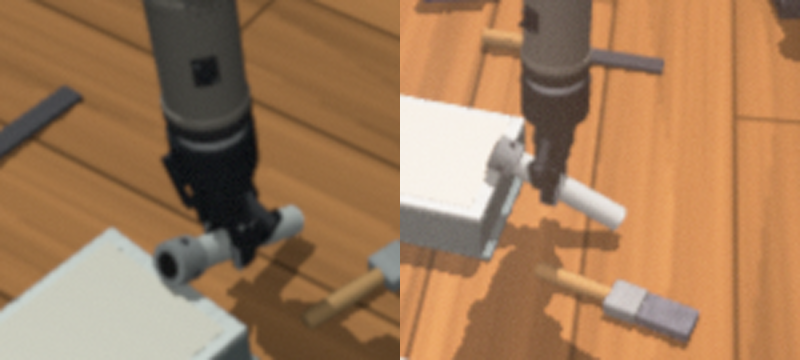

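The tube is now tilted collar-up: collar face at (171,262) in scene and (497,157) in side, tail at (293,221) and (615,216). I'll triangulate the tilt.

```bash
python3 - <<'E'
from h import *
S=np.load("scene4.npz");D=np.load("side4.npz");k=400/150
s=lambda x,y:ray(S["K"],S["E"],x/k+130,y/k+90); d=lambda x,y:ray(D["K"],D["E"],(x-400)/k+240,y/k+120)
p=[tri([s(*a),d(*b)]) for a,b in(((171,262),(498,157)),((294,220),(616,215)))]
v=p[0]-p[1];print(p,np.linalg.norm(v),"tilt deg",np.degrees(np.arctan2(v[2],np.hypot(*v[:2]))),"yaw",np.arctan2(v[1],v[0]))
E
```

```text
[array([ 0.48442953, -0.10307881,  0.08628109]), array([ 0.3441562 , -0.0715532 ,  0.03366453])] 0.15309791857905447 tilt deg 20.101188438056017 yaw -0.22107089008302644
```

>>> send_rows(
  motion=[
    {"translation": [-0.03, 0, -0.2], "roll": 0},
    {"translation": [-0.03, 0, -0.5], "roll": 0},
    {"translation": [0, 0, -0.8], "roll": 0},
    {"translation": [0, 0, -1.0], "roll": 0},
    {"translation": [0, 0, -1.0], "roll": 0},
  ],
)

```text
time_s: 12.0
position: [0.4256, -0.0913, 0.1593]
orientation: [3.13, -0.252, 0.016]
ft_force: [0.6, 0.1, -2.4]
opening: 0.0283
grip_force: 65.4
```

>>> send_rows(
  motion=[
    {"translation": [0, 0, -0.14], "roll": 0},
    {"translation": [0.2, 0, -0.14], "roll": 0},
    {"translation": [0.4, 0, -0.14], "roll": 0},
    {"translation": [0.6, 0, -0.14], "roll": 0},
    {"translation": [0.75, 0, -0.14], "roll": 0},
    {"translation": [0.84, 0.01, -0.14], "roll": 0},
    {"translation": [0.84, 0.01, -0.14], "roll": 0},
    {"translation": [0.84, 0.01, -0.14], "roll": 0},
  ],
)

```text
time_s: 12.8
position: [0.5036, -0.1051, 0.1686]
orientation: [-3.131, 0.252, 0.003]
ft_force: [0.3, 0.2, -2.3]
opening: 0.0284
grip_force: 65.5
```

```bash
python3 - <<'E'
from h import *
o=[]
for n,(x,y,w,h) in(("scene",(50,80,150,150)),("side",(180,70,150,150))):
    i,K,E=grab(n);np.savez(n+"5.npz",i=i,K=K,E=E);o.append(cv2.resize(i[y:y+h,x:x+w],(400,400),interpolation=2)[:,:,::-1])
cv2.imwrite("pics/p5.png",np.hstack(o));s=ctrl.get_state();print(s["position"],s["orientation"],s["ft_force"])
E
```

```text
[ 0.50355001 -0.10509079  0.16898532] [ 3.13144158e+00 -2.52205471e-01 -2.14662736e-03] [ 0.43519846  0.55215469 -1.51659936]
```

View pics/p5.png

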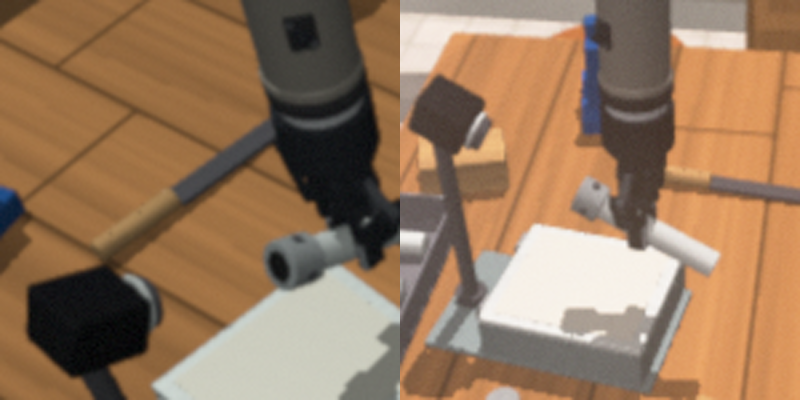

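Final view: the collar face, with its dark bore, is at (280,266) in scene and (582,194) in side. The lens front is at (154,297) in scene and (484,131) in side. The tail is at (708,263) in side and nothing touches the tube. I'll compute the alignment.

```bash
python3 - <<'E'
from h import *
S=np.load("scene5.npz");D=np.load("side5.npz");k=400/150
s=lambda x,y:ray(S["K"],S["E"],x/k+50,y/k+80); d=lambda x,y:ray(D["K"],D["E"],(x-400)/k+180,y/k+70)
def t(a,b):
    r=[s(*a),d(*b)];p=tri(r);return p,np.linalg.norm(np.cross(p-r[0][0],r[0][1]))
F,e=t((280,266),(582,194));L,e2=t((154,297),(484,131));print("face",F,e,"lens",L,e2)
st=ctrl.get_state();Rm=R.from_rotvec(st["orientation"]).as_matrix();G=st["position"]-Rm[:,2]*.008;v=F-G
print("grip->face",v,np.linalg.norm(v),"tilt",np.degrees(np.arctan2(v[2],np.hypot(*v[:2]))),"yaw",np.arctan2(v[1],v[0]))
# side tail ray with vertical plane through grip along tool x
n=np.cross(Rm[:,0],[0,0,1]);pts=[]
for q in((708,263),(582,194)):
    c,r=d(*q);pts.append(c+r*(n@(G-c))/(n@r))
w=pts[1]-pts[0];print("side plane",pts,np.linalg.norm(w),"tilt",np.degrees(np.arctan2(w[2],np.hypot(*w[:2]))))
for y,l in((-.15,np.array([.678,-.131,.26])),(-.165,np.array([.682,-.134,.26])),(-.155,L)):
    C=np.column_stack([[np.cos(y)*.9063,np.sin(y)*.9063,.4226],[-np.sin(y),np.cos(y),0],[-np.cos(y)*.4226,-np.sin(y)*.4226,.9063]])
    for f in(F,pts[1],G+.075*Rm[:,0]*.9063+[0,0,.0317]):print((C.T@(f-l)*1000).round(1))
E
```

```text
face [ 0.57135191 -0.12001915  0.20038896] 0.0018789382560219575 lens [ 0.67519009 -0.12696605  0.26814508] 0.0027015161434989733
grip->face [ 0.06779099 -0.01492756  0.02340365] 0.07325422258581174 tilt 18.63180201292308 yaw -0.21674088521311086
side plane [array([ 0.42639879, -0.0925812 ,  0.14169073]), array([ 0.56920739, -0.11573493,  0.20591665])] 0.15828885289850742 tilt 23.938222615516313
[-122.2   -5.1   -8.8]
[-122.4   -1.2   -2.6]
[-120.    -1.2   -0.8]
[-126.2   -4.4   -6.9]
[-126.4   -0.5   -0.7]
[-123.9   -0.5    1.1]
[-122.6   -9.2  -17.6]
[-122.8   -5.3  -11.4]
[-120.3   -5.3   -9.6]
```

The estimates put the face 120–126 mm from the lens, a few mm low and to one side, with tilt about 19–24° against a target of 25°. I'll lift 4 mm, settle and hand in.

>>> send_rows(
  motion=[
    {"translation": [0, -0.02, -0.04], "roll": 0},
    {"translation": [0, -0.02, -0.04], "roll": 0},
    {"translation": [0, -0.02, -0.04], "roll": 0},
    {"translation": [0, -0.02, -0.04], "roll": 0},
    {"translation": [0, -0.02, -0.04], "roll": 0},
    {"translation": [0, -0.02, -0.04], "roll": 0},
  ],
)

```text
time_s: 13.5
position: [0.5048, -0.1034, 0.1732]
orientation: [3.131, -0.252, -0.0]
ft_force: [-0.1, -0.1, -2.9]
opening: 0.0281
grip_force: 65.5
```

```bash
python3 -c "
from rig import ctrl
s=ctrl.get_state();print(s['position'],s['grip_force'],abs(s['joint_velocities']).max());print(ctrl.hand_in())"
```

```text
[ 0.50480436 -0.10335892  0.17323356] 65.50403594970703 0.0019393164950727473
the job is handed in; nothing more can be done
None
```

I handed the job in at about 13.5 s, but `hand_in()` returned no verdict: the lid is shut, the plain tube was not touched, and the collared tube is held still at 65 N with its face about 12 cm from the lens, within roughly 10 mm of the sight line and sloping up 19–24° against the 25° wanted.

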